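Set a bicycle kickstand down and hold the frame stub upright

ROBOT

A 7-joint arm with a two-finger parallel gripper is mounted at the origin on the work surface; the furniture and walls round the work are solid. World frame = base frame: x ahead of the robot, y to its left, z up, the work surface at z = 0. Lengths are in m, angles in rad, forces in N, time in s.
With the tool pointing down it reaches from about 0.425 to 1.025 m from the base axis. Payload 3.6 kg.
Tool frame: the origin (TCP) lies on the mounting face of the last link; the fingertips stand 173 mm ahead of it and the grasp point (between the pads) lies 155 mm ahead of it; z points along the fingers, y is the line along which they close (so a half turn about z gives the same grasp; the last joint's range is limited). The gripper opens to 85 mm and grips with 20 to 120 N. Pads are 22 mm wide; open, the fingers measure 114 mm over their backs; the gripper's body (76 mm by 85 mm) begins 54 mm behind the grasp point. The pads swing forward as they close: fully open they stand 13 mm farther back than shut.
Start: joints at [-1.347, 0.591, 0.048, 1.609, -0.033, 0.943, -0.034], TCP at [0.226, 0.689, 0.405] pointing down, gripper open.
Joint ranges: [-2.69, 2.69], [-0.47, 2.24], [-1.27, 1.36], [0.19, 2.51], [-1.53, 4.68], [0.08, 2.07], [-3.09, 3.09]. Speed limits (rad/s): [2.57, 2.57, 3.14, 3.14, 3.14, 3.14, 3.14].

INTERFACE

Orientations are given as a unit quaternion [x, y, z, w].
In Python, from cell import arm, eoat, telemetry, viewer gives the robot as it stands. Calls block until the motion is done:
- arm.move_ptp(position, orientation): joint-space move of the TCP to a pose.
- arm.move_linear(position, rot=None, velocity=0.15): straight line of the TCP; rot=None keeps the orientation; velocity is the mean speed in m/s.
- arm.goto_joints(angles): joint-space move.
- eoat.set_gripper(opening, strength=None): opening from 0.0 (shut) to 1.0 (fully open); strength is the grip in N (None keeps the last); returns when the fingers have stopped.
- arm.wait(seconds).
- arm.solve_ik(position, orientation): joint angles nearest the present ones, or None.
- telemetry.read_state(): the state.
- viewer.get_image(name): name is "scene" or "top"; returns a dict with "img" (420x560x3 uint8, red, green, blue), "depth" (420x560 float32, m along the optical axis (not along the pixel's ray), 0 where there is no reading), "mtx" (3x3 intrinsics, pixels), "extrinsics" (4x4, takes a point from world to camera coordinates). Camera axes: x right, y up, looking along -z (the intrinsics and any distortion apply to the point x, -y, -z); pixel columns grow to the right and rows downward; lengths in m; the calibration is good to about 2 mm. A picture is of the moment at which its call begins.
A pose or a line that the arm cannot do raises arm.Unreachable and nothing moves.
- arm.close_job(): hands the job in; it is judged then, once.
Trained networks look in a picture, given as the dict that the camera call returned (one of the last four; its "shot" number tells which), for a name from the list of things; names that differ only in an ending like _2 or _b are one class to them, and where a whole thing is asked for, a point or a joint stands for the part that bears it (a point fixed in the world has none). Each returns a list of dicts, best first, with "score" (0 to 1); they miss things now and then, are a little off and sometimes report something else, mostly with a low value. They report only what shows in the picture. A call takes as long as a camera call.
- viewer.outline_of(name, picture): "mask" (420x560 bool, what is visible of it) and "point" ([column, row] in pixels, amid what is visible of it).
The state is a dict: "time_s": time; "joint_positions": joint angles; "qd": joint speeds; "joint_efforts": joint torques, N m; "tcp_pos": TCP position; "tool_rot": TCP orientation; "contact_force": force on the tool from outside, world axes, zero at the start; "torque": the same for the moment, N m; "grip_width": opening from 0.0 (shut) to 1.0 (fully open); "grip_force": force on a finger pad.
Only numpy, scipy, OpenCV 4.12 (cv2) and the standard library are available. Lean on these libraries where they do the work, as an engineer would, in place of code of your own. Each camera call takes 0.05 s, during which the arm holds its last target. There are 200 camera calls.

TASK

The bicycle frame stub leans on the rest pad of its wooden chock with the kickstand folded back. While it still leans there, push the kickstand down over centre until it snaps fully down, then take hold of the upright tube, bring the frame upright with its bottom tube still seated in the chock, and finish gripping it there, holding it upright. Do not let the frame fall over to the kickstand side, and leave the other things on the bench where they are.

Things in the scene. Friction and masses are not known exactly. Their poses are not given: they have to be found in the camera images.
- chock: fixed wooden chock, 235 x 105 mm (y -75 to 30), origin on the bench under the middle of its groove, z up. Groove along x, 31 mm wide, floor 10 mm above the bench; side walls (34 mm above the bench) only at the ends, x under -75 and over 70 mm, with end stops. Rest pad, 44 x 36 mm, at x 50, y -54 mm, top 51 mm above the bench. +y is the kickstand side
- frame_mid (a point): on the axis of the frame's bottom tube (28 mm thick, 206 long, 24 mm above the bench, over the chock's origin within 2 mm). Axes of the frame: x along this tube (as the chock's x), z along the upright tube, y to the kickstand side. Loose, 0.85 to 1.2 kg in all; rolls sideways about this tube, leans 0.33 rad to the chock's -y at the start, is upright with z vertical, falls either way
- tube_grip (a point): point to grip on the axis of the upright tube (28 mm diameter), at x 50, y 0, z 187 mm in the frame's axes, 30 mm below the tube's flat top; the tube is bare for 60 mm below it. Lower down, at z 62 mm, a hub (42 mm diameter, 76 mm long along y) crosses it. Same axes as the frame
- kickstand_pivot (a point): pivot of the kickstand, on a bracket at x -15, y 28, z 88 mm in the frame's axes. Its own axes turn with the kickstand: the leg runs along their -x. The leg turns about the direction (0, -0.921, -0.389), fixed in the frame's axes, right-handed as the angle grows. A spring strut runs beside it, up to 25 mm above it and 45 mm ahead of it
- kickstand_press (a point): point on the axis of the kickstand leg (round steel bar, 12 mm diameter) 78 mm from the pivot, a good place to push; 23 mm short of the foot's centre. Folded, the leg runs level along the frame's -x, clear of everything above
- kickstand_foot (a point): centre of the rubber foot (15 mm diameter), 101 mm from the pivot; with the frame upright and the kickstand down it hangs about 12 mm above the bench
- kickstand (a joint): kickstand angle in rad: 0 folded back (leg along the frame's -x), 1.7 fully down against its stop, splayed 0.4 rad to the +y side. A spring holds it at either end and pushes it back until about 0.8, past which it snaps down by itself; the push needed at the press point is about 3 N to start and fades towards 0.8
- scraper: scraper (filling knife) lying on the kickstand side of the chock, 70 x 190 x 16 mm, origin under the middle, long axis y; leave alone
- screwdriver: screwdriver with an amber handle lying beyond the rest-pad side of the chock, 24 x 185 x 23 mm, origin under the middle, long axis y; leave alone
- tape_measure: tape measure standing at the right, 42 x 84 x 64 mm, origin under the middle; leave alone

How it is judged:
By the outcome, as a careful person would: the job done as asked, in the order asked, and still so for the second after the job is handed in, while the arm keeps its last pose, push and grip.
It also fails if it takes over 48 s, if anything falls off the work surface, if the arm or the gripper's body presses on something with over 40 N, if the wrist force passes 120 N, or if a joint passes its speed limit or range.

## Working session

There is one attempt and no reset: what is moved stays moved. The work goes in short steps, each a Python script; the robot and the scene stay as the last script left them, time stands still between calls to the robot, and variables do not carry over. Pictures are saved under pics/ and viewed, at most 10 in all, crops included, and the job is handed in when it is done.

```bash
ls; mkdir -p pics; cat > h.py <<'E'
import numpy as np, cv2
from scipy.spatial.transform import Rotation as R
from cell import arm, eoat, telemetry, viewer
def cloud(p):
    d=p["depth"];v,u=np.mgrid[0:420,0:560];K=p["mtx"]
    c=np.stack([(u-K[0][2])/K[0][0]*d,-(v-K[1][2])/K[1][1]*d,-d],-1)
    T=np.linalg.inv(np.array(p["extrinsics"]));w=c@T[:3,:3].T+T[:3,3]
    w[d==0]=np.nan
    return w
def save(n,*ps):
    cv2.imwrite("pics/"+n,cv2.cvtColor(np.hstack([p["img"] for p in ps]) if len(ps)>1 else ps[0]["img"],cv2.COLOR_RGB2BGR))
E
python3 - <<'E'
from h import *
a=viewer.get_image("scene");b=viewer.get_image("top");save("s0.png",a);save("t0.png",b)
for nm,p in(("scene",a),("top",b)):
    w=cloud(p)
    print(nm,np.linalg.inv(p["extrinsics"])[:3,3].round(3))
    for n in["chock","frame_mid","kickstand","scraper","screwdriver","tape_measure"]:
        for o in viewer.outline_of(n,p)[:2]:
            q=w[o["mask"]];q=q[~np.isnan(q[:,0])]
            print(n,round(o["score"],2),o["mask"].sum(),np.round(o["point"]),np.nanmedian(q,0).round(3),np.percentile(q,[2,98],axis=0).round(3).tolist())
np.savez("p0.npz",a=cloud(a),b=cloud(b))
E
```

```text
pics
scene [ 1.142 -0.062  0.783]
chock 0.83 3384 [279. 271.] [ 0.618 -0.206  0.011] [[0.542, -0.315, 0.001], [0.662, -0.088, 0.052]]
chock 0.55 660 [212. 211.] [ 0.506 -0.39   0.045] [[0.463, -0.412, 0.008], [0.531, -0.375, 0.065]]
frame_mid 0.64 2588 [293. 238.] [ 0.594 -0.181  0.105] [[0.549, -0.303, 0.022], [0.635, -0.119, 0.233]]
kickstand 0.73 341 [254. 227.] [ 0.589 -0.26   0.122] [[0.569, -0.311, 0.113], [0.603, -0.205, 0.133]]
scraper 0.76 615 [278. 206.] [ 0.427 -0.253  0.009] [[0.396, -0.346, 0.002], [0.442, -0.175, 0.018]]
scraper 0.6 748 [214. 214.] [ 0.504 -0.391  0.045] [[0.457, -0.415, 0.004], [0.532, -0.375, 0.065]]
screwdriver 0.63 622 [281. 310.] [ 0.705 -0.18   0.019] [[0.693, -0.234, 0.001], [0.713, -0.077, 0.025]]
screwdriver 0.26 3169 [279. 270.] [ 0.618 -0.206  0.011] [[0.541, -0.312, 0.006], [0.662, -0.09, 0.052]]
tape_measure 0.66 737 [214. 212.] [ 0.504 -0.391  0.045] [[0.456, -0.415, 0.005], [0.532, -0.375, 0.065]]
top [ 0.432 -0.218  1.056]
chock 0.74 2576 [298. 180.] [ 0.603 -0.223  0.012] [[0.523, -0.316, 0.005], [0.658, -0.088, 0.04]]
frame_mid 0.6 2723 [273. 188.] [ 0.581 -0.173  0.117] [[0.537, -0.307, 0.013], [0.629, -0.115, 0.235]]
frame_mid 0.5 746 [378. 234.] [ 0.483 -0.393  0.059] [[0.448, -0.416, 0.008], [0.527, -0.376, 0.067]]
kickstand 0.92 372 [314. 182.] [ 0.584 -0.26   0.123] [[0.564, -0.315, 0.036], [0.602, -0.207, 0.136]]
scraper 0.56 1191 [304. 265.] [ 0.421 -0.23   0.01 ] [[0.392, -0.349, 0.001], [0.444, -0.165, 0.019]]
tape_measure 0.56 761 [376. 233.] [ 0.482 -0.393  0.059] [[0.448, -0.417, 0.008], [0.527, -0.376, 0.067]]
```

View pics/s0.png

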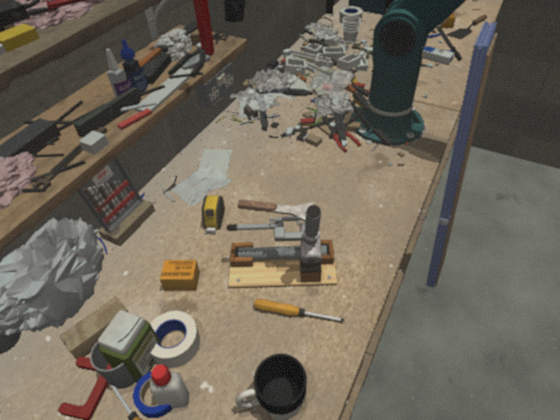

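View pics/t0.png

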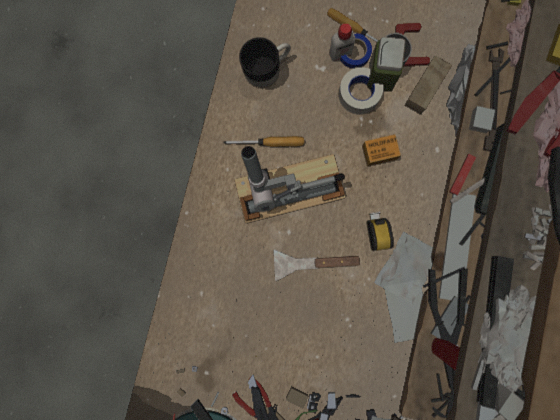

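```bash
cat > fit.py <<'E'
from h import *
from scipy.optimize import least_squares
def pts(names):
    out=[]
    for cam in("scene","top"):
        p=viewer.get_image(cam);w=cloud(p)
        for n in names:
            o=viewer.outline_of(n,p)
            if o: q=w[cv2.erode(o[0]["mask"].astype(np.uint8),np.ones((2,2)))>0];out.append(q[~np.isnan(q[:,0])])
    return np.vstack(out)
def cyl(P,a,b,r):
    a=np.array(a);b=np.array(b);L=np.linalg.norm(b-a);u=(b-a)/L
    t=(P-a)@u;d=np.linalg.norm(P-a-t[:,None]*u,axis=1)-r;e=np.maximum(-t,t-L)
    return np.where((d>0)&(e>0),np.hypot(d,e),np.maximum(d,e))
def legdir(th): return R.from_rotvec(th*np.array([0,-.921,-.389])).apply([-1,0,0])
PIV=np.array([-.015,.028,.088])
def sdf(v,P,th):
    cx,cy,yaw,lean=v
    F=(R.from_euler('z',yaw)*R.from_euler('x',lean)).inv().apply(P-[cx,cy,.024])
    return np.min([cyl(F,(-.103,0,0),(.103,0,0),.014),cyl(F,(.05,0,0),(.05,0,.217),.014),
      cyl(F,(.05,-.038,.062),(.05,.038,.062),.021),cyl(F,PIV,PIV+.101*legdir(th),.006)],0)
def fit(v0,P,th,free=(0,1,2,3),prior=None):
    v0=np.array(v0,float);free=list(free)
    def f(x):
        v=v0.copy();v[free]=x
        return sdf(v,P,th)
    r=least_squares(f,v0[free],loss='soft_l1',f_scale=.002)
    v=v0.copy();v[free]=r.x;return v,np.median(np.abs(f(r.x)))
E
python3 - <<'E'
from fit import *
P=pts(["frame_mid","kickstand"]);print(len(P))
v,e=fit([.6,-.2,1.45,.33],P,0);print("frame",v.round(4),e)
print([ (fit([.6,-.2,y,.33],P,0)) for y in (1.6,1.75)])
C=pts(["chock"]);r=cv2.minAreaRect((C[:,:2]*1000).astype(np.float32));print("rect",r)
z=np.load("p0.npz");w=z["a"]
for rr in((30,480),(150,458),(250,440),(280,432),(150,470),(130,390)):print(rr,w[rr].round(3))
print(arm.solve_ik([.6,-.2,.4],[1,0,0,0]))
E
```

```text
5353
frame [ 0.569  -0.1983  1.799   0.327 ] 0.001538418842188912
[(array([ 0.56898105, -0.19827125,  1.79902296,  0.32702849]), np.float64(0.001538476257700809)), (array([ 0.56898111, -0.19827145,  1.7990248 ,  0.32702901]), np.float64(0.001538548890017732))]
rect ((592.5593872070312, -203.80633544921875), (109.2388916015625, 234.61898803710938), 13.239890098571777)
(30, 480) [-0.244  0.244  0.2  ]
(150, 458) [-0.105  0.26  -0.154]
(250, 440) [-0.077  0.315 -0.659]
(280, 432) [-0.065  0.326 -0.861]
(150, 470) [-1.131  0.595 -0.915]
(130, 390) [0.071 0.011 0.024]
[-0.39508719  0.70276771  1.03115718  1.8579348  -0.71566303  1.00675006
 -0.62547061]
```

```bash
cat > plan.py <<'E'
from fit import *
V=np.array([.569,-.1983,1.799,.327])
def W(p,lean=None,v=V): return (R.from_euler('z',v[2])*R.from_euler('x',v[3] if lean is None else lean)).apply(p)+[v[0],v[1],.024]
def tool(lean,s,v=V):  # tool z along -frame z, tool y along s*frame y
    M=(R.from_euler('z',v[2])*R.from_euler('x',lean)).as_matrix()
    z=-M[:,2];y=s*M[:,1];return R.from_matrix(np.c_[np.cross(y,z),y,z])
def tip_tcp(th,s,sg,lift=0):
    a=legdir(th);c=W(PIV+s*a);Rz=R.from_euler('z',V[2]);ad=Rz.inv().apply(W(a)-W([0,0,0]))
    n=np.cross(ad,[0,1,0]);n=n/np.linalg.norm(n);n*=np.sign(n[2])
    C=c+Rz.apply(.006*n-np.array([.011,0,0]))
    return C+[0,0,.173+lift]
def grip_tcp(lean,back=0,v=V): return W([.05,0,.187+.155+back],lean,v)
E
python3 - <<'E'
from plan import *
arm.goto_joints([.3,.3,0,1.6,0,1.24,0]);s=telemetry.read_state();print(s["time_s"],s["tcp_pos"],s["tool_rot"])
for sg in(1,-1):
    q=tool(0,sg).as_quat()
    print(sg)
    for th in(0,.5,1.05):
        p=tip_tcp(th,.07,sg);print(p.round(3),np.round(arm.solve_ik(p,q),2) if arm.solve_ik(p,q) is not None else None)
    for l in(.327,0):
        for b in(0,.1):
            k=arm.solve_ik(grip_tcp(l,b),tool(l,sg).as_quat());print(l,b,grip_tcp(l,b).round(3),k if k is None else np.round(k,2))
E
```

```text
4.7 [ 0.58328237 -0.22670772  0.60461717] [8.04337707e-01 5.94172036e-01 5.42136270e-04 3.87623477e-04]
1
[ 0.592 -0.291  0.295] [ 0.09  0.69  0.46  1.85 -0.44  0.71 -2.12]
[ 0.569 -0.29   0.27 ] [ 0.11  0.7   0.43  1.91 -0.47  0.63 -2.08]
[ 0.546 -0.271  0.248] [ 0.11  0.7   0.39  1.99 -0.49  0.55 -2.06]
0.327 0 [ 0.665 -0.125  0.348] [-0.2   0.69  0.48  1.69 -0.18  1.12 -2.59]
0.327 0.1 [ 0.696 -0.117  0.443] [-0.21  0.64  0.49  1.54 -0.14  1.33 -2.62]
0 0 [ 0.558 -0.15   0.366] [-0.13  0.49  0.44  1.99 -0.31  0.72 -2.42]
0 0.1 [ 0.558 -0.15   0.466] [-0.16  0.36  0.45  1.9  -0.19  0.92 -2.53]
-1
[ 0.592 -0.291  0.295] [ 0.43  0.64 -0.05  1.84  0.05  0.67  0.57]
[ 0.569 -0.29   0.27 ] [ 0.44  0.65 -0.05  1.9   0.05  0.6   0.58]
[ 0.546 -0.271  0.248] [ 0.42  0.66 -0.05  1.97  0.06  0.51  0.55]
0.327 0 [ 0.665 -0.125  0.348] [ 0.16  0.65 -0.09  1.67  0.17  1.14  0.21]
0.327 0.1 [ 0.696 -0.117  0.443] [ 0.15  0.59 -0.11  1.52  0.15  1.35  0.22]
0 0 [ 0.558 -0.15   0.366] [ 0.27  0.46 -0.11  1.98  0.08  0.71  0.34]
0 0.1 [ 0.558 -0.15   0.466] [ 0.28  0.34 -0.12  1.88  0.05  0.92  0.36]
```

```bash
python3 - <<'E'
from plan import *
q=tool(0,-1).as_quat()
eoat.set_gripper(0.0,20)
arm.move_ptp(tip_tcp(0,.07,-1,.08),q)
arm.move_linear(tip_tcp(0,.07,-1,.006),velocity=.12)
def rep(t):
    s=telemetry.read_state();print(t,round(s["time_s"],2),np.round(s["contact_force"],1),np.round(s["tcp_pos"],3))
rep("pre")
for th in np.arange(.1,1.16,.15):
    arm.move_linear(tip_tcp(th,.07,-1),velocity=.05);rep(round(th,2))
a=viewer.get_image("scene");b=viewer.get_image("top");save("s1.png",a);save("t1.png",b)
cv2.imwrite("pics/c1.png",np.hstack([cv2.resize(cv2.cvtColor(p["img"],4)[r:r+110,c:c+150],(400,293),interpolation=2) for p,r,c in((a,180,200),(b,130,220))]))
E
```

```text
pre 7.17 [ 0.9 -0.6  1.1] [ 0.593 -0.291  0.302]
0.1 7.57 [-0.7 -2.   3.3] [ 0.588 -0.293  0.291]
0.25 7.92 [-1.1 -2.3  3.8] [ 0.581 -0.294  0.282]
0.4 8.28 [-2.5 -1.5  2.8] [ 0.574 -0.292  0.275]
0.55 8.64 [-0.7 -0.7  1.9] [ 0.567 -0.289  0.267]
0.7 9.0 [ 0.1 -0.3 -0.2] [ 0.56  -0.284  0.26 ]
0.85 9.36 [-1.3 -0.5 -0.5] [ 0.554 -0.279  0.254]
1.0 9.72 [-0.7  0.6  0.7] [ 0.548 -0.273  0.249]
1.15 10.07 [ 0.6 -0.2  0.6] [ 0.543 -0.265  0.244]
```

View pics/c1.png

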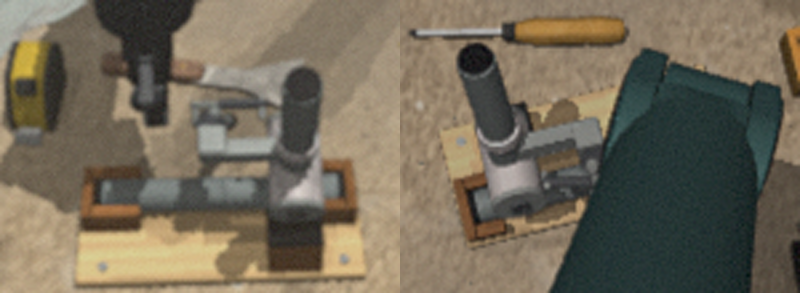

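The leg no longer shows in its folded place, and the frame still leans on its pad (tube top at about (300,75) in the left crop). I'll retreat, open the gripper and check that the stand is fully down.

```bash
python3 - <<'E'
from plan import *
p=np.array(telemetry.read_state()["tcp_pos"])
arm.move_linear(p+[0,0,.2],velocity=.2)
eoat.set_gripper(1.0,20)
a=viewer.get_image("scene");b=viewer.get_image("top")
cv2.imwrite("pics/c2.png",np.hstack([cv2.resize(cv2.cvtColor(p["img"],4)[r:r+110,c:c+150],(400,293),interpolation=2) for p,r,c in((a,180,200),(b,130,220))]))
P=[]
for p in(a,b):
    w=cloud(p)
    o=viewer.outline_of("kickstand",p)
    if o:
        q=w[o[0]["mask"]];q=q[~np.isnan(q[:,0])];print("ks",o[0]["score"],np.percentile(q,[2,50,98],axis=0).round(3).tolist())
    o=viewer.outline_of("frame_mid",p)
    if o: print("fr",o[0]["score"],o[0]["mask"].sum());q=w[o[0]["mask"]];P.append(q[~np.isnan(q[:,0])])
P=np.vstack(P)
for th in(0,1.7):print(fit(V,P,th))
print("foot expected",W(PIV+.101*legdir(1.7)).round(3),telemetry.read_state()["time_s"])
E
```

```text
ks 0.56 [[0.51, -0.227, 0.051], [0.574, -0.21, 0.121], [0.581, -0.201, 0.128]]
fr 0.88 2375
fr 0.78 1517
(array([ 0.56907548, -0.19836975,  1.80047339,  0.32609679]), np.float64(0.0013994759700726202))
(array([ 0.5693691 , -0.19861111,  1.80345764,  0.32599534]), np.float64(0.0014776365077255093))
foot expected [ 0.506 -0.215  0.041] 12.4083
```

View pics/c2.png

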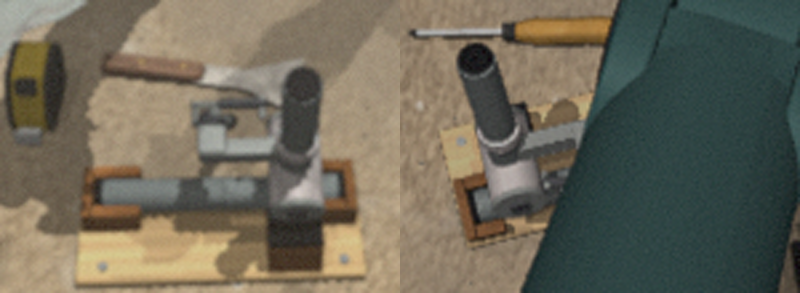

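Stand is down: points reach (0.510, −0.227, 0.051), close to the expected foot position, and the frame still leans. Now the grasp.

```bash
python3 - <<'E'
from plan import *
V[:]=[.569,-.1983,1.80,.326]
def rep(t):
    s=telemetry.read_state();print(t,round(s["time_s"],2),np.round(s["contact_force"],1),np.round(s["torque"],2),round(s["grip_width"],3),np.round(s["grip_force"],1))
L=.326;q=tool(L,-1).as_quat()
arm.move_ptp(grip_tcp(L,.12),q);rep("above")
arm.move_linear(grip_tcp(L),velocity=.1);rep("at")
eoat.set_gripper(0.0,50);rep("grip")
a=viewer.get_image("scene")
cv2.imwrite("pics/c3.png",cv2.resize(cv2.cvtColor(a["img"],4)[150:310,190:390],(600,480),interpolation=2))
E
```

```text
above 13.16 [-0.4 -0.7  0.2] [ 0.02 -0.34  0.04] 0.999 0.0
at 14.51 [-0.2 -0.5 -0. ] [ 0.05 -0.32 -0.02] 1.003 0.0
grip 15.07 [0.1 0.5 1.6] [ 0.09 -0.34 -0.04] 0.314 49.3
```

View pics/c3.png

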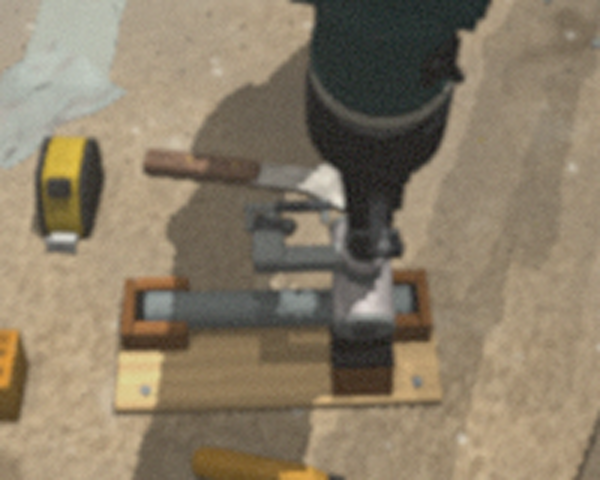

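Tube is gripped (width 0.314 ≈ 27 mm, 49 N, almost no side load); the fingers are at about (370,220) on the tube. Now I swing it upright.

```bash
python3 - <<'E'
from plan import *
V[:]=[.569,-.1983,1.80,.326]
def rep(t):
    s=telemetry.read_state();print(t,round(s["time_s"],2),np.round(s["contact_force"],1),np.round(s["torque"],2),round(s["grip_width"],3),np.round(s["grip_force"],1))
for l in np.linspace(.326,0,8)[1:]:
    arm.move_linear(grip_tcp(l),tool(l,-1).as_quat(),velocity=.05);rep(round(l,3))
    if np.linalg.norm(telemetry.read_state()["contact_force"])>45: print("stop");break
a=viewer.get_image("scene");b=viewer.get_image("top")
cv2.imwrite("pics/c4.png",cv2.resize(cv2.cvtColor(a["img"],4)[150:310,190:390],(600,480),interpolation=2))
w=cloud(a);o=viewer.outline_of("frame_mid",a)
if o:
    q=w[o[0]["mask"]];q=q[~np.isnan(q[:,0])];print(o[0]["score"],len(q),fit([*V[:3],0],q,1.7,free=(3,)),fit([*V[:3],0],q,1.7))
o=viewer.outline_of("kickstand",a)
if o:
    q=w[o[0]["mask"]];q=q[~np.isnan(q[:,0])];print("ks",o[0]["score"],np.percentile(q,[2,50,98],axis=0).round(3).tolist())
print(W(PIV+.101*legdir(1.7),0))
E
```

```text
0.279 15.59 [ 0.8 -0.2  1.3] [ 0.1  -0.22  0.  ] 0.313 49.7
0.233 16.06 [-0.3  1.2  3.2] [0.17 0.28 0.07] 0.316 49.8
0.186 16.52 [-2.3  0.1  3. ] [0.2  0.56 0.23] 0.315 50.0
0.14 16.99 [-1.9  1.8  5.1] [0.29 0.87 0.26] 0.316 50.1
0.093 17.46 [-2.5  2.1  5.2] [0.22 1.   0.25] 0.312 50.2
0.047 17.93 [-3.1  2.3  6.8] [0.23 1.09 0.27] 0.315 50.3
0.0 18.39 [-3.6  2.5  7.2] [0.17 1.09 0.23] 0.316 50.3
0.63 2323 (array([ 0.569     , -0.1983    ,  1.8       ,  0.00497536]), np.float64(0.0015908573053316655)) (array([ 0.56776656, -0.1996771 ,  1.80911572,  0.02423154]), np.float64(0.0015558186396354094))
[ 0.5042394  -0.21548723  0.01972968]
```

View pics/c4.png

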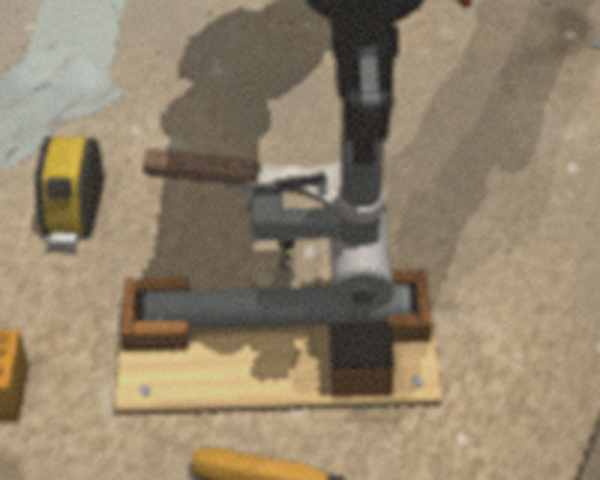

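```bash
python3 - <<'E'
from plan import *
for cam in("scene","top"):
    a=viewer.get_image(cam);w=cloud(a).reshape(-1,3);w=w[~np.isnan(w[:,0])]
    F=R.from_euler('z',1.80).inv().apply(w-[.569,-.1983,0])
    for x in(-.1,-.07,-.05,-.03,0,.02,.09):
        m=(abs(F[:,0]-x)<.006)&(abs(F[:,1])<.016)&(F[:,2]<.06)&(F[:,2]>.015)
        q=F[m]
        if len(q)>15:
            # circle fit r=14
            r=least_squares(lambda c:np.hypot(q[:,1]-c[0],q[:,2]-c[1])-.014,[0,.024],loss='soft_l1',f_scale=.001);print(cam,x,len(q),r.x.round(4))
    for z in(.12,.14,.16,.18):
        m=(abs(F[:,2]-z)<.006)&(abs(F[:,0]-.05)<.02)&(abs(F[:,1])<.03);q=F[m]
        if len(q)>15:
            r=least_squares(lambda c:np.hypot(q[:,0]-c[0],q[:,1]-c[1])-.014,[.05,0],loss='soft_l1',f_scale=.001);print(cam,"z",z,len(q),r.x.round(4))
E
```

```text
scene -0.1 64 [0.0021 0.0251]
scene -0.07 63 [0.0022 0.0243]
scene -0.05 68 [0.002  0.0243]
scene -0.03 69 [0.0019 0.0242]
scene 0 60 [0.0023 0.0242]
scene 0.02 66 [0.002  0.0239]
scene 0.09 58 [0.0019 0.0244]
scene z 0.12 73 [0.049  0.0011]
scene z 0.14 80 [ 0.0501 -0.0015]
scene z 0.16 52 [0.0507 0.0012]
scene z 0.18 55 [0.0505 0.0004]
top -0.1 76 [0.002  0.0252]
top -0.07 63 [0.0033 0.0249]
top -0.05 62 [0.0027 0.025 ]
top -0.03 43 [0.0028 0.0251]
top 0 26 [0.0018 0.0262]
top 0.02 31 [0.002  0.0255]
top z 0.12 20 [0.0452 0.0016]
```

The bottom tube is level and seated, with its axis about 24 mm up, and the frame is within about 0.01 rad of upright. I'll ease off the last 1.5 mm of side load and hand in.

```bash
python3 - <<'E'
from plan import *
p=np.array(telemetry.read_state()["tcp_pos"])
arm.move_linear(p+[-.0015,-.0003,0],velocity=.02);arm.wait(.5)
s=telemetry.read_state();print(s["time_s"],np.round(s["contact_force"],1),np.round(s["torque"],2),s["grip_force"])
a=viewer.get_image("scene");w=cloud(a);t=W(PIV+.101*legdir(1.7),0);n=0
for o in [viewer.outline_of("kickstand_foot",a)+viewer.outline_of("kickstand",a)][0]:
    q=w[o["mask"]];q=q[~np.isnan(q[:,0])];print(o["score"],np.percentile(q,[2,50,98],axis=0).round(3).tolist())
print(arm.close_job())
E
```

```text
19.4417 [-1.9  2.7  6.2] [0.26 0.78 0.3 ] 50.136072635650635
0.59 [[0.508, -0.235, 0.02], [0.538, -0.218, 0.119], [0.549, -0.21, 0.124]]
the job is handed in; nothing more can be done
None
```

The job is handed in at about 19.5 s: the kickstand was pushed down while the frame still leaned, and the arm finishes gripping the frame upright (within about 0.01 rad), with its bottom tube seated in the chock and the other things on the bench left alone.

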